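# Park the long paperweight behind the brass post

### The arm

A 6-joint arm with a two-finger parallel gripper is mounted at the origin on the work surface. World frame = base frame: x ahead of the robot, y to its left, z up, the work surface at z = 0. Lengths are in m, angles in rad, forces in N, time in s.
With the tool pointing down it reaches from about 0.325 to 0.775 m from the base axis. Payload 9.3 kg.
Tool frame: the origin (TCP) lies on the centre line of the jaws, within the pads' length; the fingertips stand 25 mm ahead of it and the grasp point (between the pads) lies 6 mm ahead of it (ctrl.nose_length is the distance from the TCP to the fingertips, in m); z points along the fingers, y is the line along which they close (so a half turn about z gives the same grasp; the last joint's range is limited). The gripper opens to 85 mm and grips with 20 to 120 N. Pads are 22 mm wide; open, the fingers measure 114 mm over their backs; the gripper's body (76 mm by 85 mm) begins 54 mm behind the grasp point. The pads swing forward as they close: fully open they stand 13 mm farther back than shut.
Start: joints at [-1.276, 0.259, 0.021, 1.334, 0, 1.418], TCP at [0.238, -0.496, 0.256] pointing down, gripper open.
Joint ranges: [-3.04, 3.04], [-0.91, 1.82], [-1.04, 1.36], [-1.92, 1.95], [-1.52, 1.45], [-3.14, 3.14]. Speed limits (rad/s): [2.22, 2.22, 2.79, 3.14, 3.14, 3.14].

### API

Orientations are given as a 3x3 rotation matrix whose columns are the frame's x, y, z axes.
In Python, from bench import ctrl gives the robot as it stands. The module is installed in compiled form; this text tells all that it offers.
- The arm moves only by the shell command python3 -m inch 'ROWS'. ROWS is JSON, a list of rows, each a list of 3 entries, a list of its own where there are three numbers: the shift along the tool's x, y, z in units of 30 mm (1.0 is 30 mm), then the turn, a rotation vector about the tool's x, y, z in units of 5 degrees (1.0 is 5 degrees), then the opening, from 0 (shut) to 1 (fully open). A call has 1 to 12 rows; each row is the pose to reach, as a shift and turn from the pose commanded when the call began, along the tool's axes at that moment; what a row does not reach only later rows make up. A row lasts 1/8 s, in which the tool goes at most 62.5 mm and 10.7 degrees, less where a joint would pass 70% of its speed; a pose out of reach is approached as far as the arm can. A call with a gripper value outside its range is refused whole. The fingers move at their own pace and stop on an object; the grip force is fixed at half the most. Time passes only in rows, so rows that repeat a pose let the fingers close. It gives the time, the measured TCP pose, the force, the opening and the grip force at its end, in the units of the state.
- ctrl.read_state(): the state, without advancing time (a new reading comes with each control period).
- ctrl.camera(name): name is "scene" or "top" or "wrist"; returns a dict with "image" (384x512x3 uint8, blue, green, red), "mtx" (3x3 intrinsics, pixels), "extrinsics" (4x4, takes a point from camera to world coordinates). Camera axes: x right, y up, looking along -z (the intrinsics and any distortion apply to the point x, -y, -z); pixel columns grow to the right and rows downward; lengths in m; the calibration is good to about 2 mm. The wrist camera is an equidistant fisheye: a pixel r from the principal point sees the ray r / f radians off the axis. A picture is of the moment at which its call begins. There is no depth.
- ctrl.sign_off(): hands the job in; it is judged then, once.
The state is a dict: "clock": time; "joint_pos": joint angles; "joint_velocities": joint speeds; "tau": joint torques, N m; "tool_pos": TCP position; "ee_rot": TCP orientation; "force": force on the tool from outside, world axes, zero at the start; "ft_torque": the same for the moment, N m; "grip_width": finger opening in m; "grip_force": force on a finger pad.
Only numpy, scipy, OpenCV 4.12 (cv2) and the standard library are available. Lean on these libraries where they do the work, as an engineer would, in place of code of your own. Each camera call takes 0.05 s, during which the arm holds its last target. There are 200 camera calls.

### The job

Push the long dark wooden paperweight across the table into the blue-lined, open-fronted bay until it lies fully home, with its whole length against the bay's back rail. The brass post at the bay's mouth leaves too little room to go straight in: push one end and then the other to slip its left end (left as the robot sees it) in behind the post, then swing the right end in. Only push it, keeping it flat on the table, never lifted, and leave the ink dish, brush rest and seal stone where they are.

Things in the scene. Friction and masses are not known exactly. Their poses are not given: they have to be found in the camera images.
- bay: Bay fixed to the table: three wooden rails 25 mm high and 15 mm thick round a blue felt inlay flush with the table (no step). Origin: centre of the inner area, at table height. Its +x points to the back rail, away from the robot, +y to the left rail. Inner area 75 mm (x) by 330 mm (y): back rail's inner face at x = +37.5 mm, side rails' inner faces at y = +165 and -165 mm, side rails end at the open mouth at x = -37.5 mm.
- post: Upright brass post fixed to the table, 20 mm in diameter, 60 mm high, standing just outside the bay's mouth near its left end; its centre lies at x = -47.5 mm and y = +85 to +115 mm in the bay's frame. Origin: centre of its foot.
- weight_center (a point): Centre (half-way up) of the loose paperweight, a dark wooden bar with a small brass inlay near each end, 280 mm long, 36 mm wide, 28 mm high, 0.25 to 0.42 kg, sliding with friction on the table. Its own y axis runs along its length (+y to its left end), x across its width, z up. At the start it lies in front of the bay, nearer the robot, roughly along it, with its left end to the right of the post and its right end reaching beyond the bay's right rail.
- weight_left (a point): Centre of the paperweight's left end face (140 mm along +y from its centre, half-way up).
- weight_right (a point): Centre of the paperweight's right end face (140 mm along -y from its centre, half-way up).
- ink_dish: Bystander: loose black ink dish, an empty round bowl 90 mm across and 35 mm high, beyond the bay's left rail. Origin: centre of its underside.
- brush_rest: Bystander: loose porcelain brush rest with three peaks, 24 by 76 mm, 46 mm high, behind the back rail. Origin: centre of its underside.
- seal: Bystander: loose upright red seal stone, 26 by 26 mm, 50 mm high, on the robot's side, left of the paperweight. Origin: centre of its underside.

How it is judged:
At the end, for the whole second after the job is handed in: Both ends of the paperweight lie within the bay's inner length, its rear side within 8 mm of the back rail at both ends, flat on the table and at rest (x of each of weight_left, weight_right in the frame of bay above 0.0115 m and y of weight_left in the frame of bay between -0.167 and 0.167 m and y of weight_right in the frame of bay between -0.167 and 0.167 m and height (world z) of weight_center below 0.018 m and angle between weight_center's own z axis and vertical below 0.05 rad and linear speed of weight below 0.01 m/s); the robot touches nothing.
It fails at once if the paperweight is lifted off the table (centre more than 12 mm above its resting height) or tilted more than 0.2 rad (height (world z) of weight_center above 0.026 m or angle between weight_center's own z axis and vertical above 0.2 rad).
It fails at once if the ink dish is moved more than 20 mm or tipped (distance of ink_dish from where it was at the start of the episode above 0.02 m or angle between ink_dish's own z axis and vertical above 0.35 rad).
It fails at once if the brush rest is moved more than 20 mm or tipped (distance of brush_rest from where it was at the start of the episode above 0.02 m or angle between brush_rest's own z axis and vertical above 0.35 rad).
It fails at once if the seal stone is moved more than 20 mm or tipped (distance of seal from where it was at the start of the episode above 0.02 m or angle between seal's own z axis and vertical above 0.35 rad).
It also fails if it takes over 61 s, if anything falls off the work surface, if the arm or the gripper's body presses on something with over 40 N, if the wrist force passes 120 N, or if a joint passes its speed limit or range.

## Working session

There is one attempt and no reset: what is moved stays moved. The work goes in short steps, Python scripts to look and compute and a shell command to move; the robot and the scene stay as the last step left them, time stands still between calls to the robot, and variables do not carry over. Pictures are saved under pics/ and viewed, at most 10 in all, crops included, and the job is handed in when it is done.

```bash
mkdir -p pics; python3 - <<'E'
from bench import ctrl
import cv2,numpy as np
for n in ("top","scene"):
    c=ctrl.camera(n); cv2.imwrite(f"pics/{n}0.png",c["image"]); print(n,c["mtx"].tolist(),np.round(c["extrinsics"],4).tolist())
s=ctrl.read_state(); print(s["clock"],s["tool_pos"],np.round(s["ee_rot"],3).tolist(),s["grip_width"])
E
```

```text
top [[389.0391028190508, 0.0, 259.44561035089095], [0.0, 389.0391028190508, 188.59991374575253], [0.0, 0.0, 1.0]] [[0.0013, 0.996, -0.0893, 0.5441], [-1.0, 0.0007, -0.0065, 0.0727], [-0.0064, 0.0893, 0.996, 1.0459], [0.0, 0.0, 0.0, 1.0]]
scene [[462.87419627430353, 0.0, 269.3843394652324], [0.0, 462.87419627430353, 193.3339426582108], [0.0, 0.0, 1.0]] [[0.8278, -0.3157, 0.4637, 1.0411], [0.5605, 0.4311, -0.7071, -0.5592], [0.0233, 0.8453, 0.5338, 0.511], [0.0, 0.0, 0.0, 1.0]]
0.1 [ 0.23805674 -0.4955697   0.25575451] [[0.901, 0.433, -0.0], [0.433, -0.901, 0.001], [0.0, -0.001, -1.0]] 0.08571382265659996
```

View pics/top0.png

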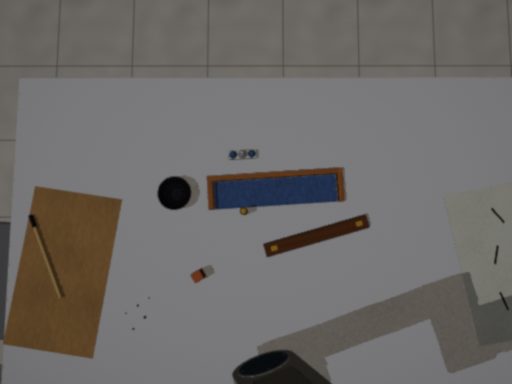

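View pics/scene0.png

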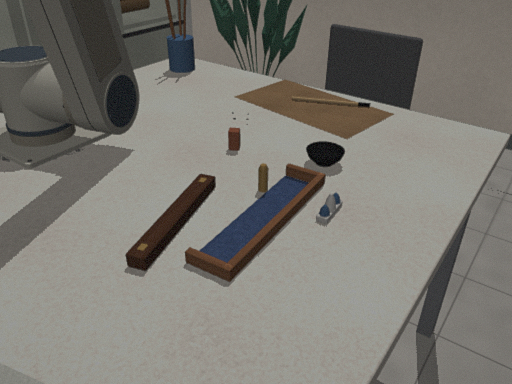

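The top view shows the bay at columns 210–344, rows 168–209, and the post near (244,211). The bar runs from (265,249) to (368,221), and the seal is at (202,273). The dish (174,193) and brush rest (243,154) are clear of the path. Next I'll measure them in metric coordinates.

```bash
cat > h.py <<'E'
from bench import ctrl
import cv2,numpy as np
def plane_H(c,z):  # plane coords (x,y,1) -> pixel
    E=np.linalg.inv(c["extrinsics"]); F=np.diag([1,-1,-1.])
    P=c["mtx"]@F@E[:3]
    return np.c_[P[:,0],P[:,1],P[:,2]*z+P[:,3]]
def rect(c,z,x0=.25,x1=.75,y0=-.3,y1=.4,s=1000): # metric image: row down=-x, col right=-y, 1px=1mm
    A=np.array([[0,-1/s,x1],[-1/s,0,y1],[0,0,1]])
    return cv2.warpPerspective(c["image"],plane_H(c,z)@A,(int((y1-y0)*s),int((x1-x0)*s)),flags=cv2.INTER_CUBIC|cv2.WARP_INVERSE_MAP)
def towrld(p,x1=.75,y1=.4,s=1000): p=np.atleast_2d(p); return np.c_[x1-p[:,1]/s,y1-p[:,0]/s]
def blob(m,k=3):
    m=cv2.morphologyEx(m.astype(np.uint8)*255,cv2.MORPH_CLOSE,np.ones((9,9))); m=cv2.morphologyEx(m,cv2.MORPH_OPEN,np.ones((5,5)))
    return sorted(cv2.findContours(m,cv2.RETR_EXTERNAL,cv2.CHAIN_APPROX_NONE)[0],key=cv2.contourArea)[::-1][:k]
E
python3 - <<'E'
from h import *
c=ctrl.camera("top")
r0=rect(c,0); r=rect(c,.028)
cv2.imwrite("pics/r28.png",r)
f=r0.astype(int); 
for k in blob((f[...,0]>f[...,2]+25)&(f[...,0]>50),1):
    print("felt",cv2.minAreaRect(k)[1],towrld(cv2.boxPoints(cv2.minAreaRect(k))).round(4).tolist())
f=r.astype(int); 
for k in blob((f[...,2]<110)&(f[...,2]>f[...,0]+15)&(f[...,1]<60),4):
    print("bar",cv2.minAreaRect(k)[1],towrld(cv2.boxPoints(cv2.minAreaRect(k))).round(4).tolist())
E
```

```text
felt (72.66289520263672, 326.42431640625) [[0.656000018119812, 0.20190000534057617], [0.6775000095367432, -0.12389999628067017], [0.6050000190734863, -0.12860000133514404], [0.5835000276565552, 0.19709999859333038]]
bar (33.71317672729492, 277.8812561035156) [[0.49149999022483826, 0.06960000097751617], [0.5684000253677368, -0.19740000367164612], [0.5360000133514404, -0.20669999718666077], [0.45910000801086426, 0.06030000001192093]]
bar (85.49546813964844, 354.9724426269531) [[0.6675000190734863, 0.21699999272823334], [0.6916000247001648, -0.1371999979019165], [0.6062999963760376, -0.14300000667572021], [0.5821999907493591, 0.2110999971628189]]
bar (23.681934356689453, 31.59990692138672) [[0.41359999775886536, 0.2563000023365021], [0.429500013589859, 0.2290000021457672], [0.4090999960899353, 0.21699999272823334], [0.39309999346733093, 0.2442999929189682]]
bar (9.0, 5.0) [[0.5809999704360962, 0.11699999868869781], [0.5809999704360962, 0.1120000034570694], [0.5720000267028809, 0.1120000034570694], [0.5720000267028809, 0.11699999868869781]]
```

View pics/r28.png

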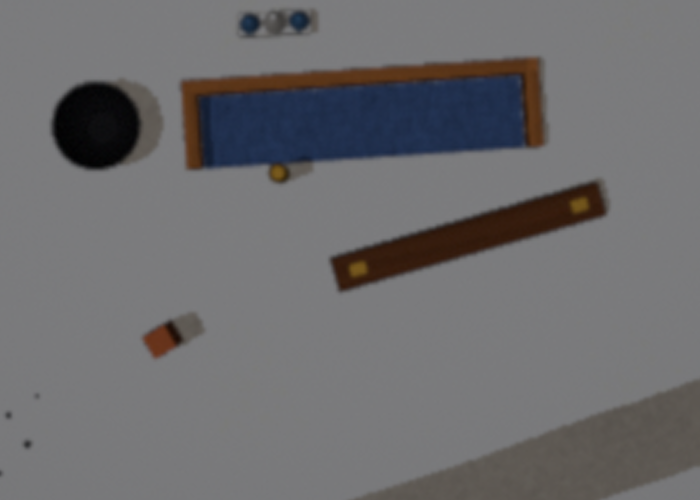

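```bash
cat >> h.py <<'E'
C=np.array([.630,.0366]); BX=np.array([.9978,.0658]); BY=np.array([-.0658,.9978])
def b2w(x,y): return C+x*BX+y*BY
def w2b(p): d=np.asarray(p)-C; return np.c_[d@BX,d@BY]
def go(x,y,z,yaw=None): # world target -> tool-frame units from now
    s=ctrl.read_state(); R=s["ee_rot"]
    d=R.T@(np.array([x,y,z])-s["tool_pos"])/.03
    t=np.degrees(np.arctan2(R[1,0],R[0,0])); tz=0 if yaw is None else -(yaw-t)/5
    print("shift",d.round(2),"turn z",round(tz,2),"yaw",round(t,1))
def bar(show=None):
    c=ctrl.camera("top"); f=rect(c,.028).astype(int)
    k=[q for q in blob((f[...,2]<90)&(f[...,2]>f[...,0]+12)&(f[...,1]<48),6) if 1]
    for q in k:
        r=cv2.minAreaRect(q)
        if max(r[1])<150: continue
        b=w2b(towrld(cv2.boxPoints(r))); b=b[np.argsort(b[:,1])]; a=b[2:].mean(0)-b[:2].mean(0)
        print("bar c",(b.mean(0)*1e3).round(1),"L",(b[2:].mean(0)*1e3).round(1),"R",(b[:2].mean(0)*1e3).round(1),"th",np.degrees(np.arctan2(*a)).round(1),np.round(r[1]))
    s=ctrl.read_state(); print("tool_b",(w2b(s["tool_pos"][None,:2])*1e3).round(1),"z",s["tool_pos"][2].round(4),"t",s["clock"],"F",s["force"].round(1))
    if show: cv2.imwrite(show,rect(c,.028).astype(np.uint8))
E
python3 - <<'E'
from h import *
bar(); go(.43,-.004,.15,73.8)
E
```

```text
bar c [-122.3  -97.1] L [-151.6   37.7] R [ -92.9 -231.9] th -12.3 [ 33. 276.]
tool_b [[-426.1 -505.3]] z 0.2559 t 0.2 F [0.  0.7 0.2]
shift [ 12.86 -12.     3.54] turn z -9.63 yaw 25.7
```

```bash
python3 -m inch '[[[6.4,-6,1.7],[0,0,-4.8],0],[[12.9,-12,3.5],[0,0,-9.6],0],[[12.9,-12,3.5],[0,0,-9.6],0],[[12.9,-12,3.5],[0,0,-9.6],0],[[12.9,-12,3.5],[0,0,-9.6],0],[[12.9,-12,3.5],[0,0,-9.6],0],[[12.9,-12,3.5],[0,0,-9.6],0],[[12.9,-12,3.5],[0,0,-9.6],0],[[12.9,-12,3.5],[0,0,-9.6],0],[[12.9,-12,3.5],[0,0,-9.6],0],[[12.9,-12,3.5],[0,0,-9.6],0],[[12.9,-12,3.5],[0,0,-9.6],0]]'
python3 -c "
from h import *
go(.43,-.004,.032,73.8)
print(ctrl.nose_length, ctrl.read_state()['grip_width'])"
```

```text
clock: 1.7
tool_pos: [0.431, -0.0047, 0.1515]
ee_rot: [[0.283, 0.959, 0.0], [0.959, -0.283, -0.0], [-0.0, 0.0, -1.0]]
force: [0.4, -0.5, 0.7]
grip_width: 0.0002
grip_force: 0.0
shift [ 0.01 -0.04  3.98] turn z -0.05 yaw 73.6
0.025 0.00021581167575969242
```

```bash
python3 -m inch '[[[0,0,2],[0,0,0],0],[[0,0,4],[0,0,0],0],[[0,0,4],[0,0,0],0],[[0.12,0.34,4],[0,0,0],0],[[0.25,0.67,4],[0,0,0],0],[[0.37,1.0,4],[0,0,0],0],[[0.5,1.35,4],[0,0,0],0],[[0.62,1.68,4],[0,0,0],0],[[0.74,2.0,4],[0,0,0],0],[[0.87,2.35,4],[0,0,0],0],[[1.0,2.7,4],[0,0,0],0],[[1.0,2.7,4],[0,0,0],0]]'
python3 -c "
from h import *
bar('pics/a1.png')"
```

```text
clock: 3.2
tool_pos: [0.5184, 0.0022, 0.0312]
ee_rot: [[0.281, 0.96, 0.001], [0.96, -0.281, -0.0], [0.0, 0.001, -1.0]]
force: [-0.6, -0.3, 1.7]
grip_width: -0.0003
grip_force: 0.0
tool_b [[-114.2  -26.9]] z 0.0311 t 3.25 F [-0.6  0.5  0.1]
```

View pics/a1.png

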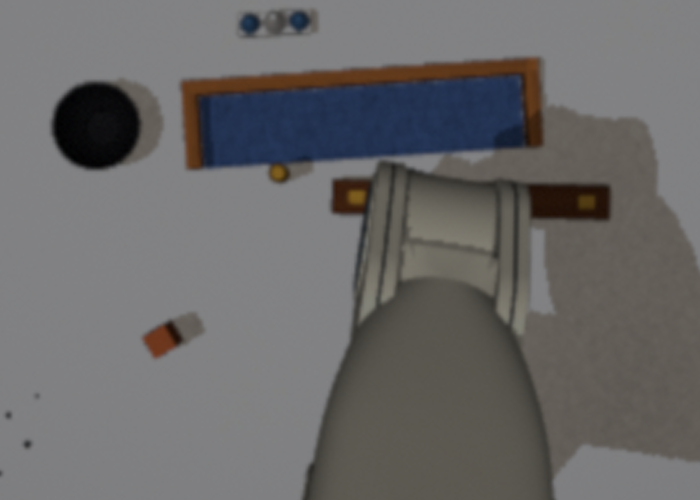

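The bar now sits at about θ=+5°, with its inlays at (356,198) and (587,202). Next I'll push closer to its left end to gain rotation.

```bash
cat >> h.py <<'E'
def inl(show=None):
    c=ctrl.camera("top"); im=rect(c,.028); f=im.astype(int)
    m=((f[...,2]>f[...,0]+60)&(f[...,1]>f[...,0]+40)).astype(np.uint8)
    n,_,st,ce=cv2.connectedComponentsWithStats(m)
    for i in range(1,n):
        if st[i,4]>60: print("inlay",(w2b(towrld(ce[i]))*1e3).round(1)[0],st[i,4])
    s=ctrl.read_state(); print("tool_b",(w2b(s["tool_pos"][None,:2])*1e3).round(1),"z",s["tool_pos"][2].round(4),"t",s["clock"],"F",s["force"].round(1))
    if show: cv2.imwrite(show,im)
E
python3 -m inch '[[[-0.23,-0.63,0],[0,0,0],0],[[0.4,-0.85,0],[0,0,0],0],[[0.96,-1.07,0],[0,0,0],0],[[1.07,-0.77,0],[0,0,0],0],[[1.19,-0.44,0],[0,0,0],0],[[1.29,-0.17,0],[0,0,0],0],[[1.39,0.1,0],[0,0,0],0],[[1.49,0.37,0],[0,0,0],0],[[1.59,0.64,0],[0,0,0],0],[[1.69,0.91,0],[0,0,0],0],[[1.79,1.18,0],[0,0,0],0],[[1.79,1.18,0],[0,0,0],0]]'
python3 -c "
from h import *
inl('pics/a2.png')"
```

```text
clock: 4.75
tool_pos: [0.5671, 0.0439, 0.0312]
ee_rot: [[0.281, 0.96, 0.001], [0.96, -0.281, 0.0], [0.0, 0.001, -1.0]]
force: [0.7, -0.3, 0.4]
grip_width: 0.0003
grip_force: 0.0
inlay [-46.7  89. ] 136
tool_b [[-62.8  11.5]] z 0.0312 t 4.8 F [-1.4 -0.1  0.6]
```

```bash
python3 -m inch '[[[-0.35,-0.94,0],[0,0,0],0],[[-0.35,-0.94,-1.4],[0,0,0],0],[[-0.35,-0.94,-2.7],[0,0,0],0],[[-2.2,-0.6,-2.7],[0,0,0],0],[[-4.2,-0.3,-2.7],[0,0,0],0],[[-6.2,0,-2.7],[0,0,0],0],[[-8.2,0.3,-2.7],[0,0,0],0],[[-10.4,0.7,-2.7],[0,0,0],0],[[-10.4,0.7,-2.7],[0,0,0],0],[[-10.4,0.7,-2.7],[0,0,0],0]]'
python3 -c "
from h import *
bar(); inl('pics/a3.png')"
```

```text
clock: 6.05
tool_pos: [0.4982, -0.2615, 0.1121]
ee_rot: [[0.283, 0.959, -0.0], [0.959, -0.283, 0.001], [0.0, -0.001, -1.0]]
force: [0.2, 1.1, -0.1]
grip_width: 0.0001
grip_force: 0.0
bar c [ -67.5 -100.1] L [-21.2  30.1] R [-113.8 -230.4] th 19.6 [276.  34.]
tool_b [[-150.8 -288. ]] z 0.1122 t 6.1 F [ 1.1  0.6 -0.2]
inlay [-28.9   7.9] 183
inlay [-46.6  89.1] 129
inlay [-105.8 -209.1] 180
tool_b [[-150.6 -287.5]] z 0.1123 t 6.15 F [ 0.4 -0.   0.6]
```

View pics/a3.png

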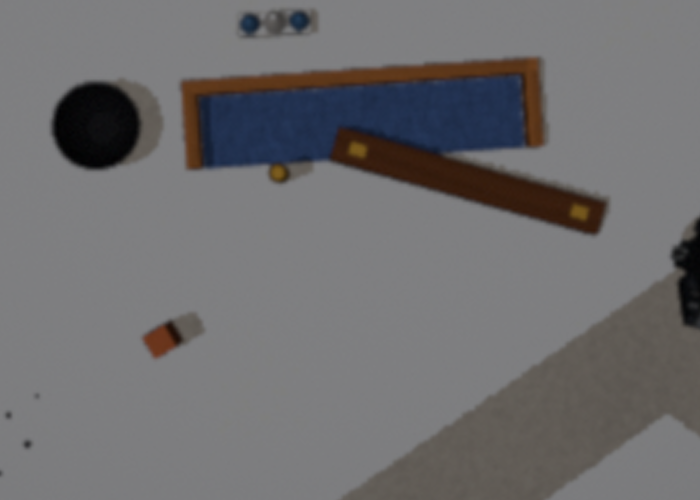

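The bar lies at θ≈19.6° with its left end just past the mouth line, at bay (-21,30). Its lengthwise line clears the post by about 16 mm. Now I'll push it lengthwise from the right end.

```bash
python3 -m inch '[[[1.03,0.5,0],[0,0,-0.1],0],[[1.03,0.5,1.3],[0,0,-0.1],0],[[1.03,0.5,2.67],[0,0,-0.1],0],[[1.03,0.5,2.67],[0,0,-0.1],0],[[1.3,0.5,2.67],[0,0,-0.1],0],[[1.6,0.49,2.67],[0,0,-0.1],0],[[1.9,0.49,2.67],[0,0,-0.1],0],[[2.2,0.49,2.67],[0,0,-0.1],0],[[2.5,0.48,2.67],[0,0,-0.1],0],[[2.8,0.48,2.67],[0,0,-0.1],0],[[3.1,0.48,2.67],[0,0,-0.1],0],[[3.1,0.48,2.67],[0,0,-0.1],0]]'
python3 -c "
from h import *
bar(); inl('pics/a4.png')"
```

```text
clock: 7.65
tool_pos: [0.5387, -0.1752, 0.0319]
ee_rot: [[0.272, 0.962, -0.0], [0.962, -0.272, 0.001], [0.001, -0.001, -1.0]]
force: [-0.1, -0.1, -0.1]
grip_width: -0.0003
grip_force: 0.0
bar c [-54.4 -63.1] L [-7.6 68.4] R [-101.3 -194.6] th 19.6 [279.  34.]
tool_b [[-105.1 -205.7]] z 0.0319 t 7.7 F [ 0.6  0.1 -0.7]
inlay [-15.3  46.4] 187
inlay [-46.7  89. ] 137
inlay [ -92.8 -170.7] 189
tool_b [[-105.2 -205.9]] z 0.0319 t 7.75 F [-0.2  0.3 -0.5]
```

```bash
python3 -m inch '[[[0.3,0,0],[0,0,0],0],[[0.6,0,0],[0,0,0],0],[[0.9,0,0],[0,0,0],0],[[1.2,0,0],[0,0,0],0],[[1.5,0,0],[0,0,0],0],[[1.8,0,0],[0,0,0],0],[[2.0,0,0],[0,0,0],0],[[2.2,0,0],[0,0,0],0],[[2.2,0,0],[0,0,0],0],[[1.2,0,0],[0,0,0],0],[[1.2,0,0],[0,0,0],0]]'
python3 -c "
from h import *
bar(); inl('pics/a5.png')"
```

```text
clock: 9.12
tool_pos: [0.5484, -0.1429, 0.0322]
ee_rot: [[0.275, 0.962, 0.0], [0.962, -0.275, -0.0], [-0.0, 0.0, -1.0]]
force: [-0.2, -0.1, 0.6]
grip_width: -0.0001
grip_force: 0.0
bar c [-27.9  -1. ] L [ 19.2 129.7] R [ -75.  -131.8] th 19.8 [278.  44.]
tool_b [[ -93.1 -173. ]] z 0.0322 t 9.175 F [-0.6 -0.2 -0.4]
inlay [  6.6 108.2] 188
inlay [-46.7  89. ] 137
inlay [ -70.5 -109. ] 192
tool_b [[ -93.  -172.5]] z 0.0322 t 9.225 F [-1.1 -0.3  0.3]
```

The left end is in behind the post, at bay (15,131). Next I'll move to the near side, right of centre, and swing the right end in.

```bash
python3 -m inch '[[[-0.41,-1.13,0],[0,0,0],0],[[-0.41,-1.13,0],[0,0,0],0],[[0.6,-1.5,0],[0,0,-1.3],0],[[1.7,-1.9,0],[0,0,-2.6],0],[[2.82,-2.29,0],[0,0,-4],0],[[2.82,-2.29,0],[0,0,-4],0],[[2.82,-2.29,0],[0,0,-4],0]]'
python3 -c "
from h import *
inl(); print(ctrl.read_state()['ee_rot'].round(3))"
```

```text
clock: 10.1
tool_pos: [0.5063, -0.0414, 0.0324]
ee_rot: [[-0.072, 0.997, 0.001], [0.997, 0.072, -0.0], [-0.0, 0.001, -1.0]]
force: [-0.4, 0.1, 0.4]
grip_width: -0.0001
grip_force: 0.0
inlay [  6.6 108.2] 189
inlay [-46.7  89. ] 136
tool_b [[-128.7  -70.1]] z 0.0323 t 10.15 F [ 0.2 -0.1  0.2]
[[-0.071  0.997  0.001]
 [ 0.997  0.071 -0.   ]
 [-0.     0.001 -1.   ]]
```

```bash
python3 -m inch '[[[0,0.4,0],[0,0,0],0],[[0,0.8,0],[0,0,0],0],[[0,1.1,0],[0,0,0],0],[[0,1.4,0],[0,0,0],0],[[0,1.7,0],[0,0,0],0],[[0,2.0,0],[0,0,0],0],[[0,2.3,0],[0,0,0],0],[[0,2.5,0],[0,0,0],0],[[0,2.5,0],[0,0,0],0]]'
python3 -c "
from h import *
inl('pics/a6.png')"
```

```text
clock: 11.28
tool_pos: [0.5808, -0.036, 0.0322]
ee_rot: [[-0.073, 0.997, 0.0], [0.997, 0.073, 0.0], [0.0, 0.0, -1.0]]
force: [0.7, -0.1, 1.0]
grip_width: -0.0
grip_force: 0.0
inlay [  9.7 118.3] 184
inlay [-46.7  89. ] 134
tool_b [[-54.2 -69.1]] z 0.0321 t 11.325 F [0.1 0.1 0.4]
```

View pics/a6.png

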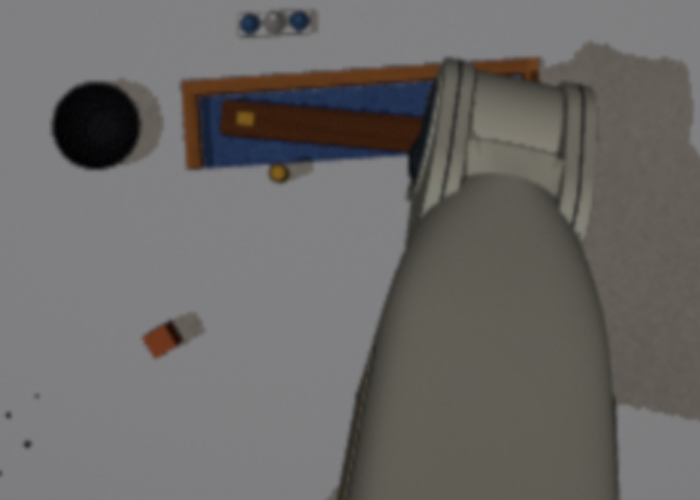

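The bar is swinging in, now at about 9° with its left inlay at (245,118). I'll keep pushing.

```bash
python3 -m inch '[[[0,0.25,0],[0,0,0],0],[[0,0.5,0],[0,0,0],0],[[0,0.75,0],[0,0,0],0],[[0,1.0,0],[0,0,0],0],[[0,1.2,0],[0,0,0],0],[[0,1.2,0],[0,0,0],0],[[0,0.2,0],[0,0,0],0],[[0,-1,0],[0,0,0],0],[[0,-2,-1],[0,0,0],0],[[0,-3.5,-3],[0,0,0],0],[[0,-3.5,-3],[0,0,0],0]]'
python3 -c "
from h import *
bar();inl('pics/a7.png')"
```

```text
clock: 12.7
tool_pos: [0.475, -0.0438, 0.125]
ee_rot: [[-0.072, 0.997, 0.004], [0.997, 0.072, -0.001], [-0.001, 0.004, -1.0]]
force: [0.2, 0.1, -0.6]
grip_width: -0.0
grip_force: 0.0
bar c [16.9  8.7] L [ 13.4 147.1] R [  20.4 -129.8] th -1.5 [ 44. 277.]
tool_b [[-159.7  -70.1]] z 0.1249 t 12.75 F [0.1 0.  0.2]
inlay [  16.  -106.3] 180
inlay [  9.7 123.7] 192
inlay [-46.6  89. ] 133
tool_b [[-159.1  -70.1]] z 0.1235 t 12.8 F [ 0.  -0.7 -0.2]
```

View pics/a7.png

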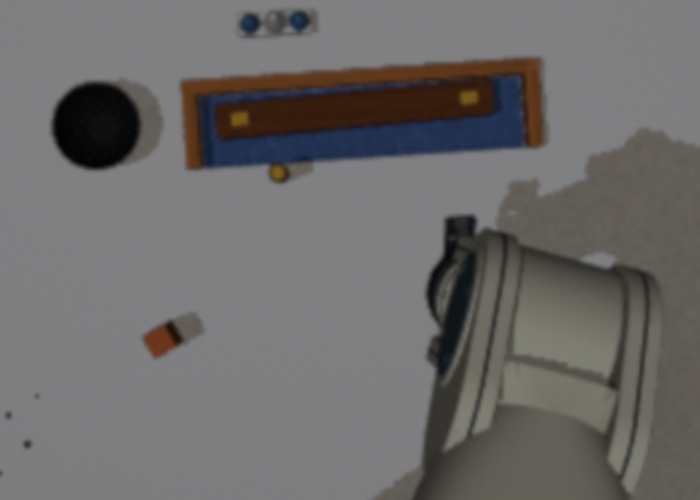

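The bar is inside and nearly parallel: left inlay at x≈9.7 mm, right at 16 mm. Next I'll push left of centre, just right of the post, to seat the left end.

```bash
python3 -m inch '[[[1.8,1.3,0],[0,0,0],0],[[3.67,2.6,1],[0,0,0],0],[[3.67,2.8,2.2],[0,0,0],0],[[3.67,2.8,3.05],[0,0,0],0],[[3.67,2.8,3.05],[0,0,0],0],[[3.67,3.5,3.05],[0,0,0],0],[[3.67,4.2,3.05],[0,0,0],0],[[3.67,4.45,3.05],[0,0,0],0],[[3.67,4.6,3.05],[0,0,0],0],[[3.67,4.7,3.05],[0,0,0],0],[[3.67,4.8,3.05],[0,0,0],0],[[3.67,4.8,3.05],[0,0,0],0]]'
python3 -c "
from h import *
bar();inl()"
```

```text
clock: 14.3
tool_pos: [0.6112, 0.0766, 0.0307]
ee_rot: [[-0.072, 0.997, 0.0], [0.997, 0.072, 0.0], [0.0, 0.0, -1.0]]
force: [-1.0, -0.1, 0.0]
grip_width: 0.0
grip_force: 0.1
tool_b [[-16.2  41.1]] z 0.0308 t 14.35 F [-0.4  0.  -0.6]
tool_b [[-16.2  41.1]] z 0.0308 t 14.4 F [-0.7 -0.3 -0.3]
```

```bash
python3 -m inch '[[[0,0.05,0],[0,0,0],0],[[0,0.1,0],[0,0,0],0],[[0,0.13,0],[0,0,0],0],[[0,0.13,0],[0,0,0],0]]'
```

```text
clock: 14.9
tool_pos: [0.6151, 0.0769, 0.0307]
ee_rot: [[-0.072, 0.997, -0.0], [0.997, 0.072, -0.0], [-0.0, -0.0, -1.0]]
force: [-2.7, 0.7, 1.3]
grip_width: 0.0002
grip_force: 1.3
```

```bash
python3 -m inch '[[[0,0.04,0],[0,0,0],0],[[0,0.07,0],[0,0,0],0],[[0,0.07,0],[0,0,0],0]]'; python3 -m inch '[[[0,-1,0],[0,0,0],0],[[0,-2,-1],[0,0,0],0],[[0,-4,-3],[0,0,0],0],[[0,-5.5,-3],[0,0,0],0],[[-3,-5.5,-3],[0,0,0],0],[[-3.7,-5.5,-3],[0,0,0],0],[[-3.7,-5.5,-3],[0,0,0],0]]'
python3 -c "
from h import *
bar();inl('pics/a8.png')"
```

```text
clock: 15.28
tool_pos: [0.6154, 0.0769, 0.0307]
ee_rot: [[-0.072, 0.997, -0.003], [0.997, 0.072, -0.001], [-0.0, -0.003, -1.0]]
force: [-12.1, -1.1, 7.7]
grip_width: 0.0001
grip_force: 5.7
clock: 16.15
tool_pos: [0.4616, -0.0485, 0.1211]
ee_rot: [[-0.068, 0.998, 0.002], [0.998, 0.068, -0.001], [-0.001, 0.002, -1.0]]
force: [0.1, -0.3, -0.5]
grip_width: -0.0001
grip_force: 0.0
bar c [20.7  8.5] L [ 20.6 151.4] R [  20.8 -134.5] th -0.0 [ 38. 286.]
tool_b [[-174.   -72.4]] z 0.1209 t 16.2 F [0.7 0.3 0.4]
inlay [  19.7 -106.9] 178
inlay [ 19.5 123.4] 190
inlay [-46.6  89. ] 132
tool_b [[-174.1  -71.3]] z 0.1208 t 16.25 F [-0.7 -0.4 -0.6]
```

View pics/a8.png

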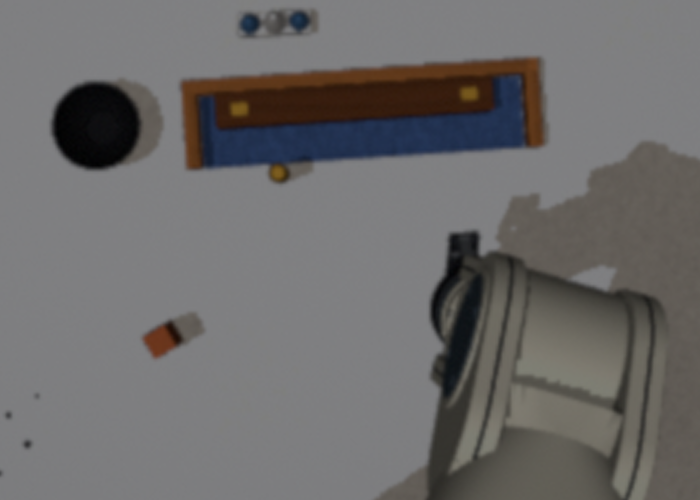

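The bar lies flush along the back rail: inlays at (239,108) and (469,94), both at x≈19.6 mm, where 19.5 mm is fully home. The robot is clear and the bystanders haven't moved, so I'm handing it in.

```bash
python3 -c "
from bench import ctrl
print(ctrl.sign_off())"
```

```text
the job is handed in; nothing more can be done
None
```

I pushed the paperweight in behind the post and against the bay's back rail, with both ends about 19.6 mm along the bay's x (11.5 mm needed), and handed the job in at about 16 s of the 61 s allowed; sign-off gave no verdict.

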